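# Draw the telescopic shoe horn out to its second stop, lock it and hold it ready

## Robot

A 7-joint arm with a two-finger parallel gripper is mounted at the origin on the work surface. World frame = base frame: x ahead of the robot, y to its left, z up, the work surface at z = 0. Lengths are in m, angles in rad, forces in N, time in s.
With the tool pointing down it reaches from about 0.4 to 0.85 m from the base axis. Payload 6.9 kg.
Tool frame: the origin (TCP) lies midway between the tips of the shut fingers; the grasp point (between the pads) lies 19 mm behind it; z points along the fingers, y is the direction in which the jaws open and shut (so a half turn about z gives the same grasp; the last joint's range is limited). The gripper opens to 85 mm and grips with 20 to 120 N. Pads are 22 mm wide; open, the fingers measure 114 mm over their backs; the gripper's body (76 mm by 85 mm) begins 54 mm behind the grasp point. The pads swing forward as they close: fully open they stand 13 mm farther back than shut.
Start: joints at [-1.115, 0.507, -0.238, 1.5, 0.126, 1.149, -0.155], TCP at [0.215, 0.587, 0.231] pointing down, gripper open.
Joint ranges: [-3.08, 3.08], [-0.24, 2.05], [-1.43, 1.35], [0, 2.5], [-1.52, 4.66], [0.17, 1.96], [-2.89, 2.89]. Speed limits (rad/s): [2.39, 2.39, 3.14, 3.14, 3.14, 3.14, 3.14].

## Interface

Orientations are given as a 3x3 rotation matrix whose columns are the frame's x, y, z axes.
In Python, from cell import sensors, imaging, hand_in gives the robot as it stands.
- The arm moves only by the tool apply_moves, never from a script. Its argument "series" is a list of rows, each an object with "claw": the opening in per cent of the stroke, from 0 (shut) to 100 (fully open); "xyz": the shift along the world's x, y, z as a fraction of full scale, a list of three; "rot": the turn, a rotation vector about the world's x, y, z as a fraction of full scale, a list of three. A call has 1 to 20 rows; each row is the pose to reach, as a shift and turn from the pose measured when the call began; what a row does not reach only later rows make up. Full scale, the value 1, is 600 mm for a shift and 45 degrees for a turn. A row lasts 1/12 s, in which the tool goes at most 41.7 mm and 7.16 degrees, less where a joint would pass 70% of its speed; a pose out of reach is approached as far as the arm can. A call with a number of a shift or a turn outside -1 to 1 is refused whole. A call with a gripper value outside its range is refused whole. The fingers move at their own pace and stop on an object; "newtons" is the grip in N (left out, the last holds). Time passes only in rows, so rows that repeat a pose let the fingers close. It gives the time, the measured TCP pose, the force and the opening at its end, in the units of the state.
- sensors.read_state(): the state, without advancing time (a new reading comes with each control period).
- imaging.get_image(name): name is "scene" or "top"; returns (picture, depth): 400x640x3 uint8, blue, green, red; 400x640 float32, m along the optical axis (not along the pixel's ray), 0 where there is no reading.
- imaging.camera_info(name): a dict with "K" (3x3 intrinsics, pixels), "k1" (the pictures are not rectified: a ray, as slopes to the right and down, at radius r is drawn at 1 + k1 r^2 times it, then the intrinsics apply), "world_from_camera" (4x4, takes a point from camera to world coordinates). Camera axes: x right, y down, z forward; pixel columns grow to the right and rows downward; lengths in m; the calibration is good to about 2 mm. A picture is of the moment at which its call begins. camera_info takes no time and is no camera call.
- hand_in(): hands the job in, once; it reports no verdict.
The state is a dict: "clock": time; "joint_pos": joint angles; "joint_velocities": joint speeds; "joint_efforts": joint torques, N m; "position": TCP position; "tcp_rot": TCP orientation; "force": force on the tool from outside, world axes, zero at the start; "moment": the same for the moment, N m; "gripper_width": opening from 0.0 (shut) to 1.0 (fully open).
Only numpy, scipy, OpenCV 4.12 (cv2) and the standard library are available. Lean on these libraries where they do the work, as an engineer would, in place of code of your own. Each camera call takes 0.05 s, during which the arm holds its last target. There are 200 camera calls.

## Task

The telescopic shoe horn lies shut across two hooks of the rail, its collar just behind one of them: press in the button on the side of its handle, draw the shoe horn out to its second and last stop (the hook holds the collar back), and let the button spring out so that it is locked at that length. Then lift it off the rail and finish still holding it in the gripper, roughly level and well clear above the hooks, drawn out, locked and touching nothing else. Do not drop it, and leave the tins, the shoe tree, the pot and the hanging dauber where they are.

Things in the scene. Friction and masses are not known exactly. Their poses are not given: they have to be found in the camera images.
- shoe_horn: telescopic shoe horn, loose, 160 to 215 g, shut, lying level across the rail's two middle hooks; 416 mm long. Origin: on the handle's axis at the middle of its push button; x along the handle to the blade, y to the button's side, z up. Handle: flat-sided aluminium sleeve 28 mm wide (y), 20 mm tall (z), from x = -175 mm to its mouth at +50 mm
- button_face (a point): middle of the push button's outer face. Black button, 16 mm long (x), 13 mm tall (z), 5 mm proud of the handle's +y side (33 mm over both). Goes in 6 mm, just below flush, along the horn's -y; spring 2.5 N at first, 6 N fully in. Pinching the handle across its width at the button pushes it in; gripping the handle elsewhere leaves it out
- horn_button (a joint): how far the button is pressed (m): 0 out, 0.006 fully in. Pressed by more than 0.004 it frees the tube; let go, it springs out and locks as soon as its bolt stands over one of the tube's three holes. Between two holes it stays about 0.004 in and does not lock
- horn_blade (a joint): how far the tube is drawn out of the handle (m): 0 shut (locked at the start), 0.040 first stop, 0.080 second stop; dead end at 0.081. Each hole takes the bolt within 3 mm either way. Unlocked, the tube slides with about 2 N of friction and stays where it is left
- handle_mouth (a point): the end of the handle that the tube comes out of, on the axis (x = +50 mm in the shoe horn's frame)
- handle_end (a point): the other, closed end of the handle, on the axis (x = -175 mm in the shoe horn's frame)
- collar_back (a point): centre of the back face of a round black collar, 48 mm across, 8 mm thick, on the 18 mm steel tube that comes from the handle's mouth; x = 84 mm when shut, moves with the tube. The collar cannot pass a hook: drawn back by its handle the whole shoe horn slides 4 to 20 mm until the collar meets the hook, then the tube comes out of the handle
- blade_tip (a point): tip of the steel blade (44 mm wide, curved, beyond the collar), on the axis; 241 mm from the shoe horn's origin when shut, moves with the tube
- hook_rail: steel hook rail fixed on the shelf: flat bar 780 mm long along its y, top 223 mm high, on two posts. Origin: on the shelf below the line of hook seats, midway; x away from the robot to the bar, whose face is 80 mm from that line; z up. Four hooks of 8 mm rod at y = -330, -110, 110, 330 mm; blade to the rail's -y, button to its +x, horn axis 200 mm high
- hook_collar_side (a point): top of the flat seat of the hook at y = -110 mm, 190 mm above the shelf, 36 mm wide between its two upright sides, which are 216 mm high. The shoe horn's tube lies in it, between the handle's mouth and the collar
- hook_handle_side (a point): top of the seat of the hook at y = +110 mm, of the same shape: the rear part of the handle lies in it and slides through it, and stays resting in it when drawn out
- dauber_head (a point): centre of the round head of a blue plastic dauber, 38 mm in diameter; it hangs 139 mm below the seat of the hook at y = +330 mm of the rail and can swing
- tin_large: flat round polish tin, closed, 92 mm in diameter, 26 mm high, 160 g, standing on the shelf; origin in the middle of its underside, z up
- tin_small: flat round polish tin, closed, 74 mm in diameter, 22 mm high, 100 g, standing on the shelf; origin in the middle of its underside, z up
- shoe_tree: white plastic shoe tree, 265 mm long, 68 mm wide, 56 mm high, lying on the shelf along its own x; origin on its underside below the rod, toe end towards +x
- pot: brown ceramic pot with its lid on, 116 mm in diameter, 128 mm high, 800 g, standing on the shelf; origin in the middle of its underside, z up

How it is judged:
On the way, in this order (a step that is already met when the one before it is completed fails the run):
1. the button is pressed in while the shoe horn is still shut (value of joint horn_button above 0.004 m and value of joint horn_blade below 0.012 m), for 0.05 s.
2. the shoe horn is drawn out to the second stop and the button has sprung out and locked it there (value of joint horn_blade above 0.075 m and value of joint horn_button below 0.002 m), for 0.2 s.
At the end, for the whole second after the job is handed in: The gripper still holds the shoe horn; it is drawn out at the second stop (at least 75 mm), its button out (less than 2 mm in), within 20 degrees of level, at rest, touching no part of the rail, with both its ends more than 225 mm above the shelf (all of step 2 and contact force between the fingers and shoe_horn above 2 N and contact force between shoe_horn and hook_rail below 0.05 N and height (world z) of each of handle_end, blade_tip above 0.225 m and angle between shoe_horn's own x axis and vertical between 1.22 and 1.92 rad and linear speed of shoe_horn below 0.05 m/s); the arm keeps its last pose, push and grip.
It fails at once if the shoe horn is dropped below the hooks (height (world z) of shoe_horn below 0.15 m).
It fails at once if a tin, the shoe tree or the pot is moved by more than 30 mm (distance of any of tin_large, tin_small, shoe_tree, pot from where it was at the start of the episode above 0.03 m).
It fails at once if the dauber is knocked aside by more than 60 mm (distance of dauber_head from where it was at the start of the episode above 0.06 m).
It also fails if it takes over 40 s, if anything falls off the work surface, if the arm or the gripper's body presses on something with over 40 N, if the wrist force passes 120 N, or if a joint passes its speed limit or range.

## Working session

There is one attempt and no reset: what is moved stays moved. The work goes in short steps, Python scripts to look and compute and a tool call to move; the robot and the scene stay as the last step left them, time stands still between calls to the robot, and variables do not carry over. Pictures are saved under pics/ and viewed, about 8 in all and at most 12, crops included, and the job is handed in when it is done.

Besides the shell and the picture viewer there is one more tool, called as name(argument=value, ...) on one line, values as JSON. apply_moves: Moves the arm, as the interface text tells. Shift numbers are shares of 600 mm and turn numbers shares of 45 degrees, none past 1 either way. Its arguments: {"type":"object","properties":{"series":{"type":"array","items":{"type":"object","properties":{"claw":{"type":"number"},"xyz":{"type":"array","items":{"type":"number","minimum":-1,"maximum":1}},"rot":{"type":"array","items":{"type":"number","minimum":-1,"maximum":1}}}}},"newtons":{"type":"number"}},"required":["series"]}

```bash
mkdir -p pics
cat > h.py <<'E'
import numpy as np, cv2
from cell import sensors, imaging, hand_in
def grab(n):
    im,d=imaging.get_image(n); c=imaging.camera_info(n); return im,d,c
def pts(d,c):
    h,w=d.shape; u,v=np.meshgrid(np.arange(w),np.arange(h))
    K=np.array(c["K"]); k=c["k1"]
    xy=cv2.undistortPoints(np.stack([u,v],-1).reshape(-1,1,2).astype(float),K,np.array([k,0,0,0,0.])).reshape(h,w,2)
    P=np.concatenate([xy*d[...,None],d[...,None]],-1)
    T=np.array(c["world_from_camera"]); W=P@T[:3,:3].T+T[:3,3]
    W[d==0]=np.nan; return W
E
python3 - <<'E'
from h import *
for n in("scene","top"):
    im,d,c=grab(n); cv2.imwrite(f"pics/{n}0.png",im); np.save(f"{n}0.npy",pts(d,c)); print(n,np.array(c["world_from_camera"]).round(3).tolist(),c["k1"])
s=sensors.read_state(); print({k:np.round(v,3).tolist() for k,v in s.items()})
E
```

```text
scene [[-0.795, 0.483, -0.367, 0.961], [0.607, 0.647, -0.462, 0.578], [0.014, -0.59, -0.807, 1.058], [0.0, 0.0, 0.0, 1.0]] -0.11187520203393359
top [[0.017, -0.998, 0.058, 0.459], [-1.0, -0.018, -0.011, 0.07], [0.012, -0.058, -0.998, 1.344], [0.0, 0.0, 0.0, 1.0]] 0.030484585874479202
{'clock': 0.1, 'joint_pos': [-1.115, 0.508, -0.238, 1.501, 0.126, 1.149, -0.155], 'joint_velocities': [-0.0, -0.002, -0.001, -0.001, -0.0, 0.001, -0.0], 'joint_efforts': [-0.004, -62.183, -2.195, -25.021, 0.012, 0.008, 0.0], 'position': [0.215, 0.586, 0.231], 'tcp_rot': [[-0.939, 0.344, -0.001], [0.344, 0.939, -0.002], [-0.0, -0.002, -1.0]], 'force': [-0.423, 0.324, -0.545], 'moment': [-0.013, 0.067, -0.012], 'gripper_width': 1.003}
```

View pics/scene0.png

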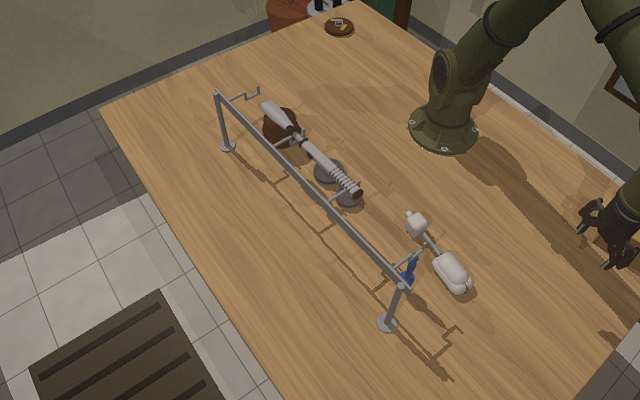

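View pics/top0.png

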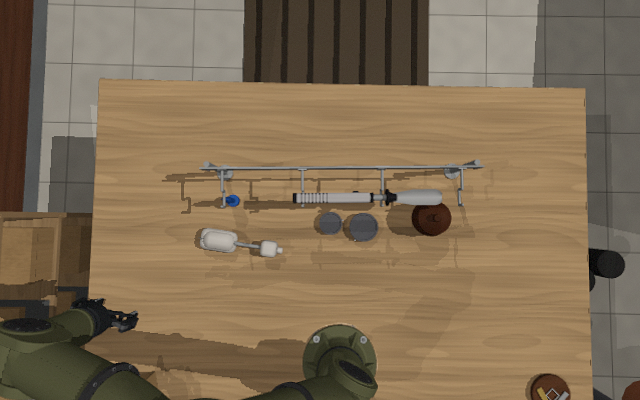

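The scene view shows the horn along the rail, with its collar near (300,137) and its ribbed handle end near (355,192). In the top view the handle spans columns 293–373, the collar is at 388 and the blade runs to 443 over the pot. The hooks are at columns 303 and 382.

Run:
```python
from h import *
W=np.load("top0.npy"); im=cv2.imread("pics/top0.png")
for n,(u0,u1,v0,v1,z0,z1) in dict(handle=(290,372,185,210,.2,.225),tube_collar=(372,400,185,212,.19,.24),blade=(398,446,185,210,.19,.23),bar=(205,480,158,175,.215,.235)).items():
    P=W[v0:v1,u0:u1].reshape(-1,3); P=P[(P[:,2]>z0)&(P[:,2]<z1)]
    m=P[:,:2].mean(0); w,V=np.linalg.eigh(np.cov(P[:,:2].T)); a=V[:,1]; a=a*np.sign(-a[1]); t=(P[:,:2]-m)@a
    n_=(P[:,:2]-m)@V[:,0]
    print(n,len(P),"mean",P.mean(0).round(4),"axis",a.round(4),"ends",(m+a*t.min()).round(4),(m+a*t.max()).round(4),"w",np.ptp(n_).round(4),"zmed",np.median(P[:,2]).round(4))
for v in (198,199): print([(u,*W[v,u].round(3)) for u in range(288,448,4)])
a=cv2.resize(im[150:220,285:450],None,fx=4.8,fy=4.8,interpolation=cv2.INTER_CUBIC)
s=cv2.imread("pics/scene0.png"); b=cv2.resize(s[90:215,230:395],(792,600-10-a.shape[0]) if 0 else None,fx=2,fy=2,interpolation=cv2.INTER_CUBIC)
o=np.zeros((a.shape[0]+b.shape[0],a.shape[1],3),np.uint8); o[:a.shape[0]]=a; o[a.shape[0]:,:b.shape[1]]=b
cv2.imwrite("pics/crop0.png",o)
# heights of pot etc.
P=W.reshape(-1,3)
```

```text
handle 825 mean [0.5112 0.0394 0.209 ] axis [ 0.0135 -0.9999] ends [0.5098 0.1449] [ 0.5127 -0.0706] w 0.0604 zmed 0.2089
tube_collar 295 mean [ 0.5153 -0.1121  0.2079] axis [-0.002 -1.   ] ends [ 0.5154 -0.0722] [ 0.5152 -0.1507] w 0.0578 zmed 0.2081
blade 637 mean [ 0.5174 -0.2084  0.1998] axis [ 0.031  -0.9995] ends [ 0.5155 -0.145 ] [ 0.5193 -0.2696] w 0.0425 zmed 0.1992
bar 774 mean [0.5936 0.0153 0.222 ] axis [ 0.0249 -0.9997] ends [0.5844 0.3853] [ 0.6031 -0.3645] w 0.04 zmed 0.2223
[(288, np.float64(0.516), np.float64(0.175), np.float64(-0.004)), (292, np.float64(0.516), np.float64(0.162), np.float64(-0.001)), (296, np.float64(0.507), np.float64(0.136), np.float64(0.209)), (300, np.float64(0.508), np.float64(0.125), np.float64(0.209)), (304, np.float64(0.508), np.float64(0.114), np.float64(0.21)), (308, np.float64(0.508), np.float64(0.103), np.float64(0.211)), (312, np.float64(0.508), np.float64(0.092), np.float64(0.213)), (316, np.float64(0.508), np.float64(0.081), np.float64(0.208)), (320, np.float64(0.509), np.float64(0.07), np.float64(0.208)), (324, np.float64(0.509), np.
[... 3847 characters left out ...]
loat64(0.51), np.float64(-0.164), np.float64(0.197)), (408, np.float64(0.511), np.float64(-0.175), np.float64(0.195)), (412, np.float64(0.511), np.float64(-0.186), np.float64(0.196)), (416, np.float64(0.511), np.float64(-0.198), np.float64(0.195)), (420, np.float64(0.511), np.float64(-0.209), np.float64(0.194)), (424, np.float64(0.512), np.float64(-0.22), np.float64(0.194)), (428, np.float64(0.512), np.float64(-0.231), np.float64(0.196)), (432, np.float64(0.512), np.float64(-0.242), np.float64(0.196)), (436, np.float64(0.512), np.float64(-0.253), np.float64(0.197)), (440, np.float64(0.512), np.float64(-0.264), np.float64(0.197)), (444, np.float64(0.522), np.float64(-0.334), np.float64(0.0))]
```

View pics/crop0.png

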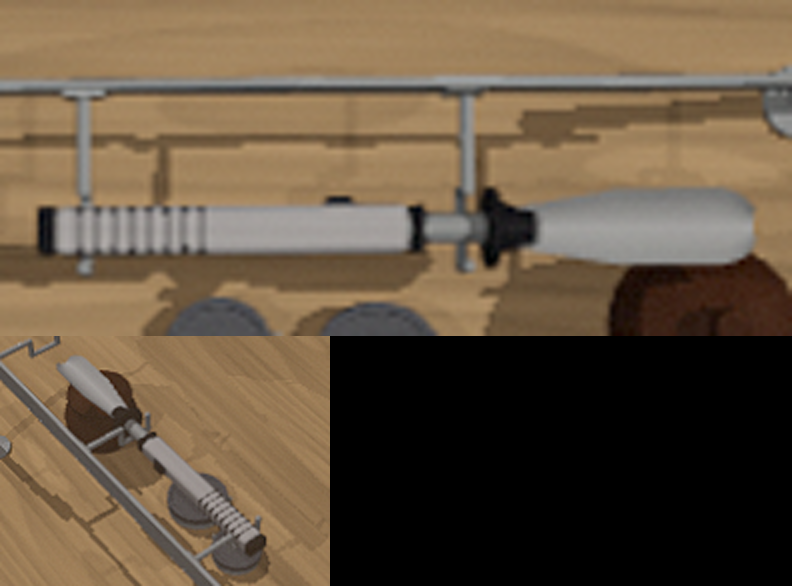

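The crop shows the button on the rail side (+x) at crop (340,200), the handle end at x=38 and the mouth at x=423. That puts the horn origin at about (0.513, -0.027, 0.200), with its axis along (0.025, -1, 0). The collar is about 6 mm behind its hook. I'll approach from above.

apply_moves(series=[{"xyz": [0, 0, 0.1], "claw": 100}, {"xyz": [0, 0, 0.2], "rot": [0, 0, -0.1], "claw": 100}, {"xyz": [0.333, -0.667, 0.2], "rot": [0, 0, -1], "claw": 100}, {"xyz": [0.333, -0.667, 0.2], "rot": [0, 0, -1], "claw": 100}, {"xyz": [0.333, -0.667, 0.2], "rot": [0, 0, -1], "claw": 100}, {"xyz": [0.333, -0.667, 0.2], "rot": [0, 0, -1], "claw": 100}, {"xyz": [0.333, -0.667, 0.2], "rot": [0, 0, -1], "claw": 100}, {"xyz": [0.333, -0.667, 0.2], "rot": [0, 0, -1], "claw": 100}, {"xyz": [0.333, -0.667, 0.2], "rot": [0, 0, -1], "claw": 100}, {"xyz": [0.333, -0.667, 0.2], "rot": [0, 0, -1], "claw": 100}, {"xyz": [0.333, -0.667, 0.2], "rot": [0, 0, -1], "claw": 100}, {"xyz": [0.333, -0.667, 0.2], "rot": [0, 0, -1], "claw": 100}, {"xyz": [0.333, -0.667, 0.2], "rot": [0, 0, -1], "claw": 100}, {"xyz": [0.333, -0.667, 0.2], "rot": [0, 0, -1], "claw": 100}, {"xyz": [0.333, -0.667, 0.2], "rot": [0, 0, -1], "claw": 100}, {"xyz": [0.333, -0.667, 0.2], "rot": [0, 0, -1], "claw": 100}], newtons=30)

```text
invalid input at $.series[0]: expected keys claw, xyz, rot
```

apply_moves(series=[{"xyz": [0, 0, 0.1], "rot": [0, 0, 0], "claw": 100}, {"xyz": [0, 0, 0.2], "rot": [0, 0, -0.1], "claw": 100}, {"xyz": [0.333, -0.667, 0.2], "rot": [0, 0, -1], "claw": 100}, {"xyz": [0.333, -0.667, 0.2], "rot": [0, 0, -1], "claw": 100}, {"xyz": [0.333, -0.667, 0.2], "rot": [0, 0, -1], "claw": 100}, {"xyz": [0.333, -0.667, 0.2], "rot": [0, 0, -1], "claw": 100}, {"xyz": [0.333, -0.667, 0.2], "rot": [0, 0, -1], "claw": 100}, {"xyz": [0.333, -0.667, 0.2], "rot": [0, 0, -1], "claw": 100}, {"xyz": [0.333, -0.667, 0.2], "rot": [0, 0, -1], "claw": 100}, {"xyz": [0.333, -0.667, 0.2], "rot": [0, 0, -1], "claw": 100}, {"xyz": [0.333, -0.667, 0.2], "rot": [0, 0, -1], "claw": 100}, {"xyz": [0.333, -0.667, 0.2], "rot": [0, 0, -1], "claw": 100}, {"xyz": [0.333, -0.667, 0.2], "rot": [0, 0, -1], "claw": 100}, {"xyz": [0.333, -0.667, 0.2], "rot": [0, 0, -1], "claw": 100}, {"xyz": [0.333, -0.667, 0.2], "rot": [0, 0, -1], "claw": 100}, {"xyz": [0.333, -0.667, 0.2], "rot": [0, 0, -1], "claw": 100}], newtons=30)

```text
clock: 1.43
position: [0.414, 0.1869, 0.3502]
tcp_rot: [[-0.421, 0.907, -0.002], [0.907, 0.421, -0.0], [0.001, -0.002, -1.0]]
force: [-0.7, 0.4, -0.5]
gripper_width: 0.999
```

apply_moves(series=[{"xyz": [0.165, -0.357, -0.1], "rot": [0, 0, -0.522], "claw": 100}, {"xyz": [0.165, -0.357, -0.1], "rot": [0, 0, -0.522], "claw": 100}, {"xyz": [0.165, -0.357, -0.1], "rot": [0, 0, -0.522], "claw": 100}, {"xyz": [0.165, -0.357, -0.1], "rot": [0, 0, -0.522], "claw": 100}, {"xyz": [0.165, -0.357, -0.1], "rot": [0, 0, -0.522], "claw": 100}, {"xyz": [0.165, -0.357, -0.133], "rot": [0, 0, -0.522], "claw": 100}, {"xyz": [0.165, -0.357, -0.133], "rot": [0, 0, -0.522], "claw": 100}, {"xyz": [0.165, -0.357, -0.133], "rot": [0, 0, -0.522], "claw": 100}, {"xyz": [0.165, -0.357, -0.133], "rot": [0, 0, -0.522], "claw": 100}])

```text
clock: 2.18
position: [0.513, -0.0252, 0.2701]
tcp_rot: [[-0.027, 1.0, -0.004], [1.0, 0.027, 0.002], [0.002, -0.003, -1.0]]
force: [-0.6, -0.3, -0.2]
gripper_width: 1.0
```

Run:
```python
from h import *
im,d,c=grab("scene"); cv2.imwrite("pics/s1.png",cv2.resize(im[60:260,180:446],None,fx=3,fy=3,interpolation=cv2.INTER_CUBIC))
```

```text
(no output)
```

View pics/s1.png

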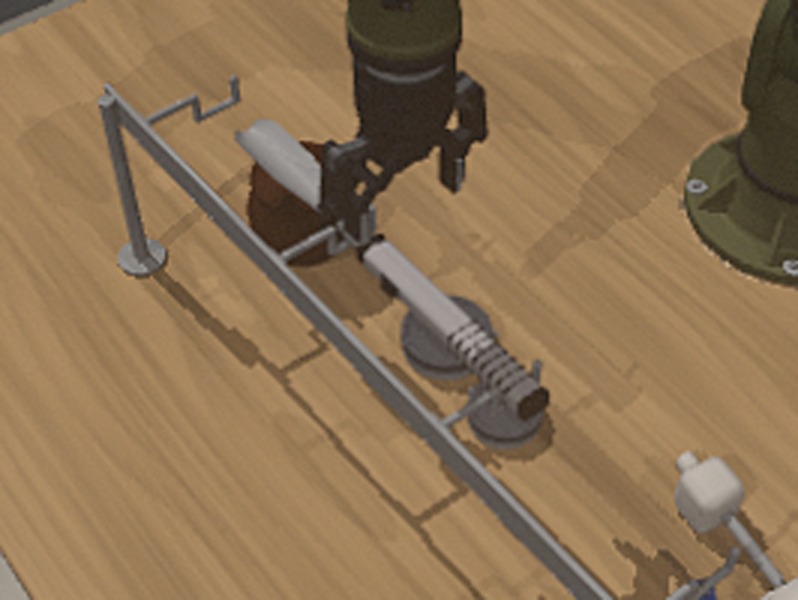

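The fingers straddle the handle axis from above. The button is at crop (390,285), below the gripper as planned. Next I descend and close.

apply_moves(series=[{"xyz": [0, -0.003, -0.05], "rot": [0, 0, 0], "claw": 100}, {"xyz": [0, -0.003, -0.1], "rot": [0, 0, 0], "claw": 100}, {"xyz": [0, -0.003, -0.13], "rot": [0, 0, 0], "claw": 100}, {"xyz": [0, -0.003, -0.152], "rot": [0, 0, 0], "claw": 100}, {"xyz": [0, -0.003, -0.152], "rot": [0, 0, 0], "claw": 100}, {"xyz": [0, -0.003, -0.152], "rot": [0, 0, 0], "claw": 60}, {"xyz": [0, -0.003, -0.152], "rot": [0, 0, 0], "claw": 45}, {"xyz": [0, -0.003, -0.152], "rot": [0, 0, 0], "claw": 45}, {"xyz": [0, -0.003, -0.152], "rot": [0, 0, 0], "claw": 45}])

```text
clock: 2.98
position: [0.5137, -0.0263, 0.1806]
tcp_rot: [[-0.029, 1.0, -0.0], [1.0, 0.029, 0.002], [0.002, -0.0, -1.0]]
force: [-0.4, 1.0, 0.3]
gripper_width: 0.461
```

apply_moves(series=[{"xyz": [0, 0, 0], "rot": [0, 0, 0], "claw": 20}, {"xyz": [0, 0, 0], "rot": [0, 0, 0], "claw": 20}, {"xyz": [0, 0, 0], "rot": [0, 0, 0], "claw": 20}, {"xyz": [0, 0, 0], "rot": [0, 0, 0], "claw": 20}, {"xyz": [0, 0, 0], "rot": [0, 0, 0], "claw": 20}, {"xyz": [0, 0, 0], "rot": [0, 0, 0], "claw": 20}])

```text
clock: 3.48
position: [0.5141, -0.0263, 0.1812]
tcp_rot: [[-0.029, 1.0, 0.001], [1.0, 0.029, 0.002], [0.002, 0.001, -1.0]]
force: [-1.0, 0.8, 6.6]
gripper_width: 0.328
```

The opening is 27.9 mm, so the button is pinched flush. Now I draw it out.

apply_moves(series=[{"xyz": [0, 0.01, 0], "rot": [0, 0, 0], "claw": 20}, {"xyz": [-0.001, 0.025, 0], "rot": [0, 0, 0], "claw": 20}, {"xyz": [-0.001, 0.04, 0], "rot": [0, 0, 0], "claw": 20}, {"xyz": [-0.002, 0.055, 0], "rot": [0, 0, 0], "claw": 20}, {"xyz": [-0.002, 0.07, 0], "rot": [0, 0, 0], "claw": 20}, {"xyz": [-0.002, 0.085, 0], "rot": [0, 0, 0], "claw": 20}, {"xyz": [-0.003, 0.1, 0], "rot": [0, 0, 0], "claw": 20}, {"xyz": [-0.003, 0.115, 0], "rot": [0, 0, 0], "claw": 20}, {"xyz": [-0.003, 0.125, 0], "rot": [0, 0, 0], "claw": 20}, {"xyz": [-0.003, 0.125, 0], "rot": [0, 0, 0], "claw": 20}])

```text
clock: 4.32
position: [0.5125, 0.0507, 0.1817]
tcp_rot: [[-0.031, 1.0, 0.002], [1.0, 0.031, 0.003], [0.003, 0.002, -1.0]]
force: [-0.9, -0.5, 7.4]
gripper_width: 0.326
```

apply_moves(series=[{"xyz": [0, 0.01, 0], "rot": [0, 0, 0], "claw": 20}, {"xyz": [0, 0.015, 0], "rot": [0, 0, 0], "claw": 20}, {"xyz": [0, 0.015, 0], "rot": [0, 0, 0], "claw": 20}])

```text
clock: 4.57
position: [0.5122, 0.0614, 0.1818]
tcp_rot: [[-0.032, 0.999, 0.001], [0.999, 0.032, 0.003], [0.003, 0.001, -1.0]]
force: [-1.4, -0.5, 5.5]
gripper_width: 0.328
```

Run:
```python
from h import *
im,d,c=grab("scene"); im2,d2,c2=grab("top")
a=cv2.resize(im[80:240,210:400],None,fx=2.1,fy=2.1,interpolation=cv2.INTER_CUBIC); b=cv2.resize(im2[150:230,260:460],None,fx=3,fy=3,interpolation=cv2.INTER_CUBIC)
o=np.zeros((a.shape[0]+b.shape[0],600,3),np.uint8); o[:a.shape[0],:a.shape[1]]=a; o[a.shape[0]:,:b.shape[1]]=b
cv2.imwrite("pics/s2.png",o)
```

```text
(no output)
```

View pics/s2.png

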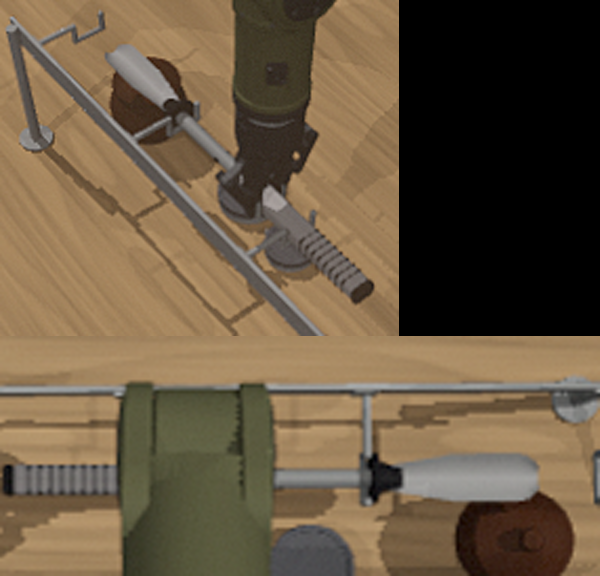

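The collar is held against its hook at (372,478) and the tube is well drawn out. I'll pull gently to find the dead end.

apply_moves(series=[{"xyz": [0, 0.003, 0], "rot": [0, 0, 0], "claw": 20}, {"xyz": [0, 0.005, 0], "rot": [0, 0, 0], "claw": 20}, {"xyz": [0, 0.005, 0], "rot": [0, 0, 0], "claw": 20}])

```text
clock: 4.92
position: [0.5121, 0.0622, 0.1817]
tcp_rot: [[-0.03, 1.0, 0.001], [1.0, 0.03, 0.0], [0.0, 0.001, -1.0]]
force: [-0.1, -11.5, 5.3]
gripper_width: 0.322
```

The pull rose to 11.5 N with almost no motion, so this is the dead end. I'll release so the button can lock.

apply_moves(series=[{"xyz": [0, 0, 0], "rot": [0, 0, 0], "claw": 70}, {"xyz": [0, 0, 0], "rot": [0, 0, 0], "claw": 70}, {"xyz": [0, 0, 0], "rot": [0, 0, 0], "claw": 70}, {"xyz": [0, 0, 0], "rot": [0, 0, 0], "claw": 70}, {"xyz": [0, 0, 0], "rot": [0, 0, 0], "claw": 70}, {"xyz": [0, 0, 0], "rot": [0, 0, 0], "claw": 70}, {"xyz": [0, 0, 0.1], "rot": [0, 0, 0], "claw": 70}, {"xyz": [0, 0, 0.2], "rot": [0, 0, 0], "claw": 70}, {"xyz": [0, 0.1, 0.25], "rot": [0, 0, 0], "claw": 70}, {"xyz": [0, 0.2, 0.25], "rot": [0, 0, 0], "claw": 70}, {"xyz": [0, 0.25, 0.25], "rot": [0, 0, 0], "claw": 70}, {"xyz": [0, 0.25, 0.25], "rot": [0, 0, 0], "claw": 70}])

```text
clock: 5.92
position: [0.512, 0.2114, 0.3328]
tcp_rot: [[-0.029, 1.0, 0.003], [1.0, 0.029, 0.002], [0.002, 0.003, -1.0]]
force: [0.7, 1.7, -0.4]
gripper_width: 0.697
```

Run:
```python
from h import *
im,d,c=grab("scene"); im2,d2,c2=grab("top"); W=pts(d2,c2)
a=cv2.resize(im[80:240,210:400],None,fx=2.1,fy=2.1,interpolation=cv2.INTER_CUBIC); b=cv2.resize(im2[160:220,290:450],None,fx=4.5,fy=4.5,interpolation=cv2.INTER_CUBIC)
o=np.zeros((a.shape[0]+b.shape[0],720,3),np.uint8); o[:a.shape[0],:a.shape[1]]=a; o[a.shape[0]:,:b.shape[1]]=b
cv2.imwrite("pics/s3.png",o); print([(u,*W[198,u].round(3).tolist()) for u in range(290,392,6)])
```

```text
[(290, 0.507, 0.153, 0.21), (296, 0.507, 0.136, 0.211), (302, 0.508, 0.12, 0.212), (308, 0.508, 0.103, 0.21), (314, 0.508, 0.087, 0.207), (320, 0.508, 0.07, 0.213), (326, 0.509, 0.054, 0.209), (332, 0.509, 0.037, 0.21), (338, 0.51, 0.021, 0.205), (344, 0.51, 0.004, 0.207), (350, 0.51, -0.012, 0.208), (356, 0.51, -0.029, 0.209), (362, 0.511, -0.046, 0.207), (368, 0.511, -0.062, 0.208), (374, 0.511, -0.078, 0.211), (380, 0.512, -0.095, 0.207), (386, 0.511, -0.109, 0.222)]
```

View pics/s3.png

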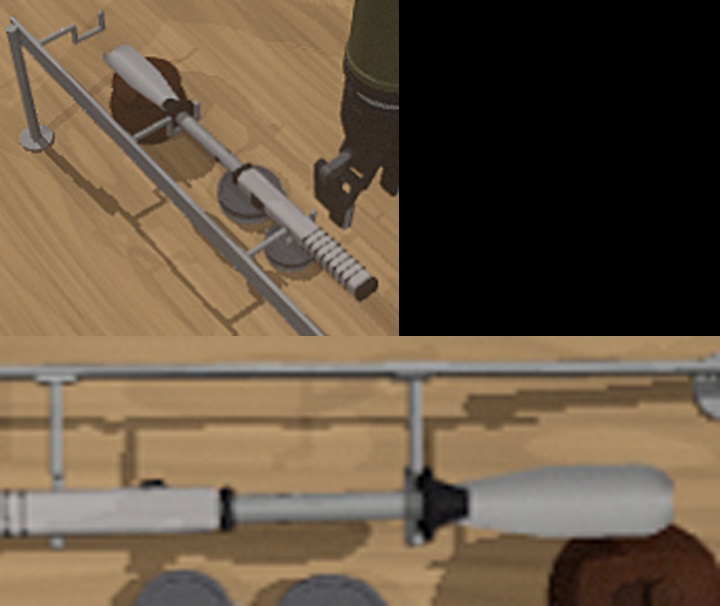

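The button, at crop (152,483), stands proud again and the mouth is at (228,510). So the button is at y≈0.060 and the mouth at y≈0.010. I'll regrip at y≈0.029, between the two and clear of the button.

apply_moves(series=[{"xyz": [0.001, -0.07, 0], "rot": [0, 0, 0], "claw": 70}, {"xyz": [0.001, -0.14, 0], "rot": [0, 0, 0], "claw": 70}, {"xyz": [0.001, -0.21, 0], "rot": [0, 0, 0], "claw": 70}, {"xyz": [0.001, -0.27, 0], "rot": [0, 0, 0], "claw": 70}, {"xyz": [0.001, -0.304, 0], "rot": [0, 0, 0], "claw": 70}, {"xyz": [0.001, -0.304, -0.06], "rot": [0, 0, 0], "claw": 70}, {"xyz": [0.001, -0.304, -0.12], "rot": [0, 0, 0], "claw": 70}, {"xyz": [0.001, -0.304, -0.17], "rot": [0, 0, 0], "claw": 70}, {"xyz": [0.001, -0.304, -0.22], "rot": [0, 0, 0], "claw": 70}, {"xyz": [0.001, -0.304, -0.253], "rot": [0, 0, 0], "claw": 70}, {"xyz": [0.001, -0.304, -0.253], "rot": [0, 0, 0], "claw": 70}, {"xyz": [0.001, -0.304, -0.253], "rot": [0, 0, 0], "claw": 45}, {"xyz": [0.001, -0.304, -0.253], "rot": [0, 0, 0], "claw": 45}, {"xyz": [0.001, -0.304, -0.253], "rot": [0, 0, 0], "claw": 45}])

```text
clock: 7.18
position: [0.5127, 0.0363, 0.1818]
tcp_rot: [[-0.041, 0.999, 0.005], [0.999, 0.041, 0.006], [0.006, 0.005, -1.0]]
force: [0.6, 0.5, 0.0]
gripper_width: 0.447
```

apply_moves(series=[{"xyz": [0, 0, 0], "rot": [0, 0, 0], "claw": 20}, {"xyz": [0, 0, 0], "rot": [0, 0, 0], "claw": 20}, {"xyz": [0, 0, 0], "rot": [0, 0, 0], "claw": 20}, {"xyz": [0, 0, 0], "rot": [0, 0, 0], "claw": 20}, {"xyz": [0, 0, 0], "rot": [0, 0, 0], "claw": 20}, {"xyz": [0, 0, 0], "rot": [0, 0, 0], "claw": 20}], newtons=80)

```text
clock: 7.68
position: [0.5135, 0.0364, 0.1831]
tcp_rot: [[-0.041, 0.999, 0.007], [0.999, 0.041, 0.007], [0.006, 0.007, -1.0]]
force: [-1.4, 0.7, 7.6]
gripper_width: 0.313
```

apply_moves(series=[{"xyz": [0, 0, 0.015], "rot": [0, 0, 0], "claw": 20}, {"xyz": [0, 0, 0.03], "rot": [0, 0, 0], "claw": 20}, {"xyz": [0, 0, 0.05], "rot": [0, 0, 0], "claw": 20}, {"xyz": [0, 0, 0.07], "rot": [0, 0, 0], "claw": 20}, {"xyz": [0, 0, 0.09], "rot": [0, 0, 0], "claw": 20}, {"xyz": [0, 0, 0.11], "rot": [0, 0, 0], "claw": 20}, {"xyz": [0, 0, 0.13], "rot": [0, 0, 0], "claw": 20}, {"xyz": [0, 0, 0.15], "rot": [0, 0, 0], "claw": 20}, {"xyz": [0, 0, 0.165], "rot": [0, 0, 0], "claw": 20}, {"xyz": [0, 0, 0.175], "rot": [0, 0, 0], "claw": 20}, {"xyz": [0, 0, 0.175], "rot": [0, 0, 0], "claw": 20}, {"xyz": [0, 0, 0.175], "rot": [0, 0, 0], "claw": 20}, {"xyz": [0, 0, 0.175], "rot": [0, 0, 0], "claw": 20}, {"xyz": [0, 0, 0.175], "rot": [0, 0, 0], "claw": 20}])

```text
clock: 8.85
position: [0.5131, 0.0364, 0.2874]
tcp_rot: [[-0.041, 0.999, 0.006], [0.999, 0.041, 0.006], [0.006, 0.006, -1.0]]
force: [0.4, -0.5, -0.9]
gripper_width: 0.315
```

Run:
```python
from h import *
im,d,c=grab("scene"); im2,d2,c2=grab("top"); W=pts(d2,c2)
a=cv2.resize(im[60:220,210:410],None,fx=2.1,fy=2.1,interpolation=cv2.INTER_CUBIC); b=cv2.resize(im2[150:230,240:460],None,fx=3.2,fy=3.2,interpolation=cv2.INTER_CUBIC)
o=np.zeros((a.shape[0]+b.shape[0],720,3),np.uint8); o[:a.shape[0],:a.shape[1]]=a; o[a.shape[0]:,:b.shape[1]]=b
cv2.imwrite("pics/s4.png",o)
P=W[150:230,240:460].reshape(-1,3); P=P[(abs(P[:,0]-.513)<.014)&(P[:,2]>.2)]
for y in np.arange(-.32,.28,.02):
    q=P[abs(P[:,1]-y)<.006]; print(round(y,2),len(q),np.median(q,0).round(3) if len(q) else "")
s=sensors.read_state(); print({k:np.round(s[k],3).tolist() for k in("joint_pos","position","gripper_width","force","clock")})
```

```text
-0.32 0 
-0.3 0 
-0.28 0 
-0.26 22 [ 0.518 -0.257  0.3  ]
-0.24 45 [ 0.513 -0.24   0.303]
-0.22 47 [ 0.512 -0.22   0.303]
-0.2 51 [ 0.514 -0.201  0.303]
-0.18 53 [ 0.514 -0.18   0.302]
-0.16 50 [ 0.515 -0.16   0.303]
-0.14 38 [ 0.516 -0.14   0.303]
-0.12 35 [ 0.515 -0.12   0.315]
-0.1 47 [ 0.517 -0.103  0.31 ]
-0.08 35 [ 0.517 -0.08   0.311]
-0.06 14 [ 0.516 -0.064  0.31 ]
-0.04 0 
-0.02 0 
0.0 138 [ 0.514 -0.     0.695]
0.02 139 [0.512 0.02  0.689]
0.04 130 [0.513 0.04  0.69 ]
0.06 134 [0.513 0.06  0.691]
0.08 103 [0.513 0.079 0.69 ]
0.1 45 [0.511 0.1   0.314]
0.12 45 [0.511 0.12  0.314]
0.14 45 [0.51  0.141 0.314]
0.16 45 [0.51  0.16  0.313]
0.18 40 [0.509 0.18  0.314]
0.2 40 [0.508 0.2   0.314]
0.22 34 [0.509 0.22  0.314]
0.24 7 [0.509 0.235 0.312]
0.26 0 
0.28 0 
{'joint_pos': [-0.351, 0.295, 0.324, 1.701, -0.108, 1.156, 0.043], 'position': [0.513, 0.036, 0.288], 'gripper_width': 0.316, 'force': [-0.626, -0.002, -1.692], 'clock': 8.95}
```

View pics/s4.png

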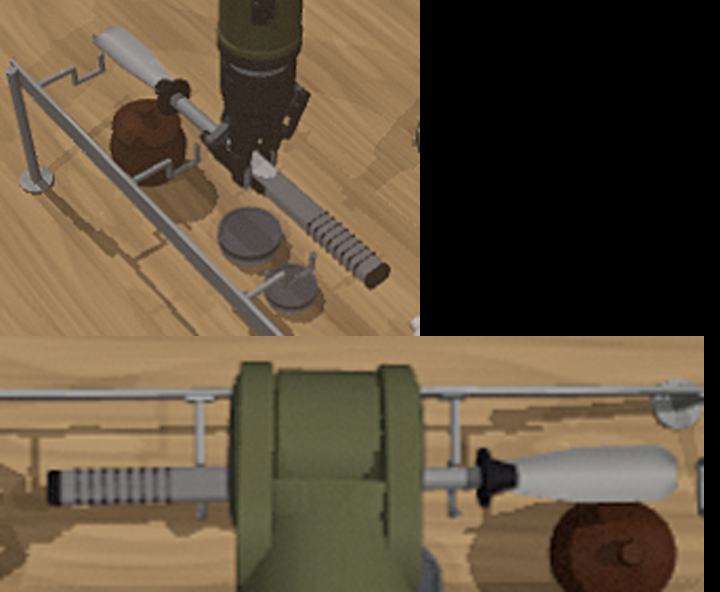

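The horn is lifted and level, and both ends sit about 300 mm up. It is 0.497 m long, which matches 416 + 80 mm. The pads' edge is about 7 mm short of the button. The arm is at rest, so I'll hand in.

```bash
python3 -c "
from h import *
print(hand_in())"
```

```text
the job is handed in; nothing more can be done
None
```

The shoe horn is drawn out to its second stop and held level in the gripper, well clear above the rail. I handed it in at about 9 s of the 40 s allowed.

**What I did:** I pinched the handle at the button, which closed to 27.9 mm, so the button was pressed flush. I then pulled about 88 mm with the collar held by its hook. At the dead end the pull rose to 11.5 N with almost no motion. I released, and the top picture showed the button standing proud again. I regripped on the handle between button and mouth at 80 N and lifted about 105 mm.

**Last checks:**
- **Length:** handle end to blade tip measured about 0.497 m, matching 416 + 80 mm.
- **Height and level:** the axis is level at about 0.30 m, and both ends are well above 0.225 m.
- **Clearances:** the pictures show no contact with the rail. The tins and pot look undisturbed; I didn't recheck the shoe tree or the dauber.

**What disagreed or was not confirmed:**
- **Regrip position:** the regrip landed 7 mm from where I aimed, at y = 0.036 instead of 0.029. By my estimate that still left about 5–7 mm between the pads and the button.
- **Button after the lift:** the gripper hid the button in the final pictures. That it is still out rests on that clearance and on the picture taken before the regrip.

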